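# Set the length stop to the red flag

## Robot

A 6-joint arm with a two-finger parallel gripper is mounted at the origin on the work surface; the furniture and walls round the work are solid. World frame = base frame: x ahead of the robot, y to its left, z up, the work surface at z = 0. Lengths are in m, angles in degrees, forces in N, time in s.
With the tool pointing down it reaches from about 0.375 to 0.9 m from the base axis. Payload 3.1 kg.
Tool frame: the origin (TCP) lies at the very end of the fingers, on their centre line; the grasp point (between the pads) lies 19 mm behind it; z points along the fingers, y is the line along which they close (so a half turn about z gives the same grasp; the last joint's range is limited). The gripper opens to 87 mm and grips with 3 to 60 N. Pads are 19 mm wide; open, the fingers measure 117 mm over their backs; the gripper's body (75 mm by 190 mm) begins 51 mm behind the grasp point.
Start: joints at [-86.717, 30.224, 82.088, -0, 67.689, -10.227], TCP at [0.146, -0.608, 0.223] pointing down, gripper open.
Joint ranges: [-176.69, 176.69], [-43.24, 126.21], [12.49, 139.97], [-82, 262], [0, 151.66], [-163.58, 163.58]. Speed limits (degrees/s): [159.86, 159.86, 180, 180, 180, 180].

## Interface

Orientations are given as a 3x3 rotation matrix whose columns are the frame's x, y, z axes.
In Python, from rig import readout, cams, bot gives the robot as it stands.
- The arm moves only by the shell command python3 -m inch 'ROWS'. ROWS is JSON, a list of rows, each a list of 5 numbers: the shift along the world's x, y, z in cm, then the turn about the world's z in degrees, then the finger opening in cm, from 0 to 8.7. In form: [[dx, dy, dz, twist, fingers], ...]. A call has 1 to 10 rows; each row is the pose to reach, as a shift and turn from the pose commanded when the call began; what a row does not reach only later rows make up. A row lasts 1/12 s, in which the tool goes at most 41.7 mm and 7.16 degrees, less where a joint would pass 70% of its speed; a pose out of reach is approached as far as the arm can. A call with a gripper value outside its range is refused whole. The fingers move at their own pace and stop on an object; the grip force is fixed at half the most. Time passes only in rows, so rows that repeat a pose let the fingers close. It gives the time, the measured TCP pose, the force, the opening and the grip force at its end, in the units of the state.
- readout.read_state(): the state, without advancing time (a new reading comes with each control period).
- cams.capture(name): name is "side" or "top"; returns a dict with "image" (384x512x3 uint8, blue, green, red), "intrinsics" (3x3 intrinsics, pixels), "xyz" and "rotation" of the camera in the world. Camera axes: x right, y down, z forward; pixel columns grow to the right and rows downward; lengths in m; the calibration is good to about 2 mm. A picture is of the moment at which its call begins. There is no depth.
- bot.hand_in(): hands the job in; it is judged then, once.
The state is a dict: "time_s": time; "joint_positions": joint angles; "qvel": joint speeds; "tau": joint torques, N m; "position": TCP position; "tcp_rot": TCP orientation; "force": force on the tool from outside, world axes, zero at the start; "moment": the same for the moment, N m; "opening": opening from 0.0 (shut) to 1.0 (fully open); "grasp_force": force on a finger pad.
Only numpy, scipy, OpenCV 4.12 (cv2) and the standard library are available. Lean on these libraries where they do the work, as an engineer would, in place of code of your own. Each camera call takes 0.05 s, during which the arm holds its last target. There are 200 camera calls.

## Task

Set up the cut-length gauge for the next batch of leads: nudge its stiff yellow stop along the rail until its pointer lines up with the red flag on the near edge, without letting it run past. The blue flag belongs to another job; ignore it.

Things in the scene. Friction and masses are not known exactly. Their poses are not given: they have to be found in the camera images.
- gauge: Aluminium cut-length gauge fixed to the worktop: base plate 104 (x) x 320 (y) x 12 mm, a steel rail along its y axis, a white scale along its near (-x) side. Origin: centre of its underside; z up; y along the rail. It does not move. Low end blocks stand at y = +-151 mm, tops 30 mm above the worktop.
- pointer (a point): Tip of the stop's short pointer, over the scale, 21 mm above the worktop. It moves with the stop, which slides only along the gauge's y, up to 115 mm either way from the middle; stiff: about 5 N to push, stays where it is left. Starts within 20 mm of the middle, between the two flags.
- stop_plate (a point): Middle of the top edge of the stop's upright yellow plate: 46 mm wide (gauge x), 14 mm thick (gauge y), from 35 to 92 mm above the worktop, on a black carriage 52 x 44 mm whose top is at 35 mm. It lies 48 mm from the pointer's tip along the gauge's +x (12 mm to +x of the gauge's middle line), at the same y.
- red_flag: Red marker fixed on the gauge's near edge, 55 to 95 mm left or right of its middle: foot 16 x 20 x 10 mm, red button on a pin, 30 mm tall. Origin: centre of its underside, 12 mm above the worktop, 46 mm to the gauge's -x; the pointer's tip passes 10 mm beside it. Axes as the gauge's. A blue one like it, not the target, stands on the other side of the middle.

How it is judged:
By the outcome, as a careful person would: the job done as asked, in the order asked, and still so for the second after the job is handed in, with the robot touching nothing.
It also fails if it takes over 32 s, if anything falls off the work surface, if the arm or the gripper's body presses on something with over 40 N, if the wrist force passes 120 N, or if a joint passes its speed limit or range.

## Working session

There is one attempt and no reset: what is moved stays moved. The work goes in short steps, Python scripts to look and compute and a shell command to move; the robot and the scene stay as the last step left them, time stands still between calls to the robot, and variables do not carry over. Pictures are saved under pics/ and viewed, at most 10 in all, crops included, and the job is handed in when it is done.

```bash
mkdir -p pics; python3 - <<'E'
from rig import readout,cams
import cv2
for n in("top","side"):
    c=cams.capture(n);cv2.imwrite(f"pics/{n}0.png",c["image"]);print(n,c["intrinsics"],c["xyz"],c["rotation"])
s=readout.read_state();print(s["time_s"],s["position"],s["tcp_rot"],s["opening"])
E
```

```text
top [[400.84098734   0.         248.77026383]
 [  0.         400.84098734 187.24075093]
 [  0.           0.           1.        ]] [ 0.41250454 -0.06700196  0.94696605] [[-0.01969906 -0.99186179  0.12578606]
 [-0.99965283  0.01733776 -0.01983976]
 [ 0.01749745 -0.12613322 -0.99185899]]
side [[467.22555878   0.         251.15276889]
 [  0.         467.22555878 186.33129848]
 [  0.           0.           1.        ]] [ 0.26668136 -0.75632936  0.56896246] [[ 0.92604458 -0.21103606  0.31289809]
 [-0.37725964 -0.49387793  0.78342821]
 [-0.01079814 -0.84353327 -0.53696837]]
0.1 [ 0.1460183  -0.60702489  0.22167893] [[ 9.72320076e-01  2.33652856e-01 -1.10623064e-04]
 [ 2.33652624e-01 -9.72318188e-01  1.94739952e-03]
 [ 3.47454643e-04 -1.91934302e-03 -9.99998098e-01]] 1.0019755676400213
```

View pics/top0.png

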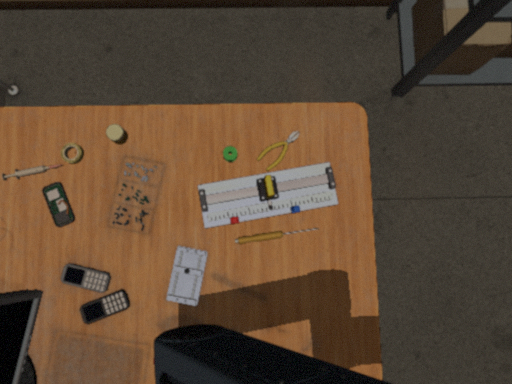

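View pics/side0.png

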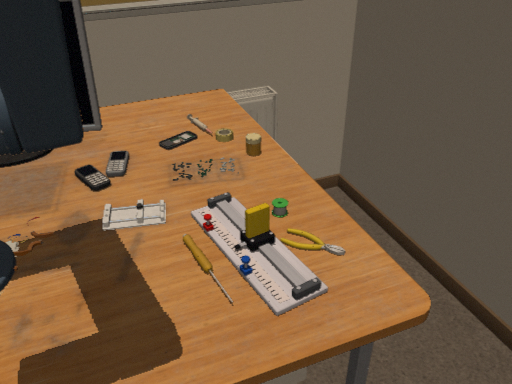

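The top view shows the gauge at about (268,195), with the stop at (268,187), the red flag at (235,220) and the blue flag at (295,209). I'll enlarge both views.

```bash
python3 - <<'E'
import cv2
a=cv2.imread("pics/top0.png")[155:235,190:350];b=cv2.imread("pics/side0.png")[185:310,180:330]
cv2.imwrite("pics/c1.png",cv2.resize(a,None,fx=5,fy=5,interpolation=cv2.INTER_CUBIC))
cv2.imwrite("pics/c2.png",cv2.resize(b,None,fx=4.8,fy=4.8,interpolation=cv2.INTER_CUBIC))
E
```

```text
(no output)
```

View pics/c1.png

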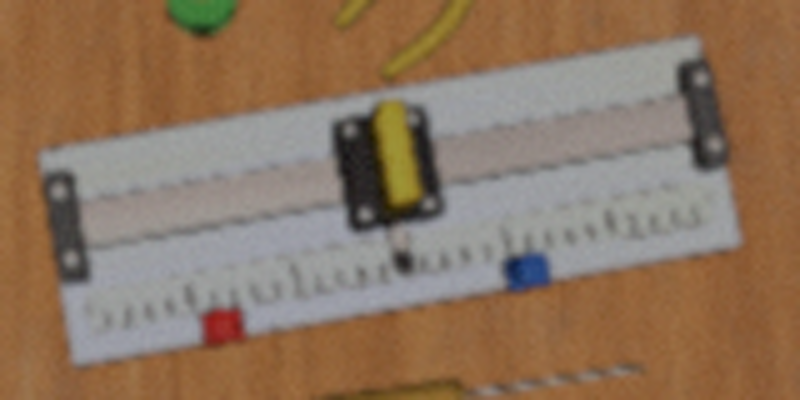

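View pics/c2.png

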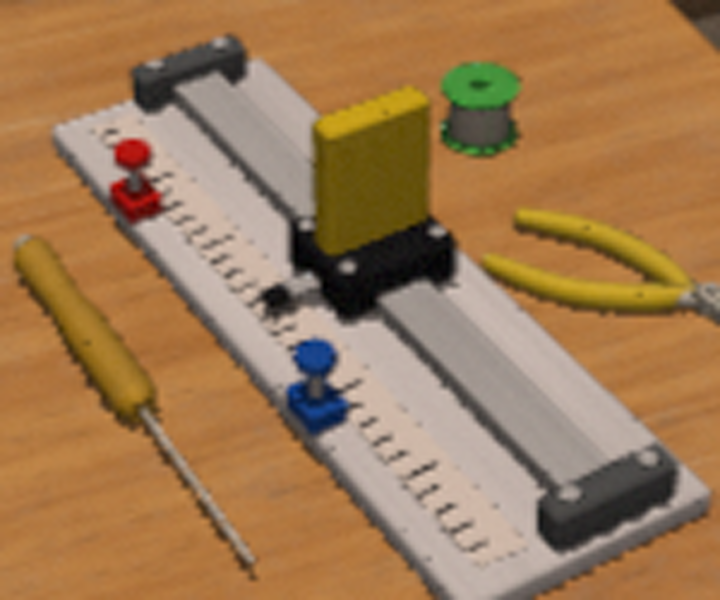

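The top crop shows the plate corners at (40,152), (698,38), (742,245) and (75,365), the pointer tip at about (402,265), and the red foot at (222,327). In the side crop the red button is at (133,152), the pointer tip at (270,297) and the plate's top edge runs from (318,128) to (425,92).

```bash
cat > h.py <<'E'
import numpy as np
from rig import cams
from scipy.optimize import least_squares
def ray(c,u,v,z):
    d=c["rotation"]@np.linalg.solve(c["intrinsics"],[u,v,1]);o=np.array(c["xyz"]);return o+d*(z-o[2])/d[2]
def proj(c,P):
    p=(np.asarray(P)-c["xyz"])@c["rotation"]@c["intrinsics"].T;return p[:,:2]/p[:,2:]
def world(g,P):
    P=np.asarray(P,float);k,s=np.cos(g[2]),np.sin(g[2]);return np.c_[g[0]+k*P[:,0]-s*P[:,1],g[1]+s*P[:,0]+k*P[:,1],P[:,2]]
def local(g,w):
    k,s=np.cos(g[2]),np.sin(g[2]);d=np.asarray(w)[:2]-g[:2];return np.array([k*d[0]+s*d[1],-s*d[0]+k*d[1]])
T=lambda p:(np.array(p)+.5)/5-.5+[190,155]
S=lambda p:(np.array(p)+.5)/4.8-.5+[180,185]
E
python3 - <<'E'
from h import *
t=cams.capture("top");s=cams.capture("side")
C=np.array([[.052,.16,.012],[.052,-.16,.012],[-.052,-.16,.012],[-.052,.16,.012]])
ct=T([(40,152),(698,38),(742,245),(75,365)]);cs=S([(710,497),(53,133)])
f=lambda g:np.r_[(proj(t,world(g,C))-ct).ravel(),(proj(s,world(g,C[[1,3]]))-cs).ravel()]
r=least_squares(f,[.4,-.1,.15]);g=r.x;print(g[:2],np.degrees(g[2]),r.fun.round(1))
for n,c,p,z in[("ptr t",t,T((402,265)),.021),("red t",t,T((222,327)),.025),("ptr s",s,S((270,297)),.021),("redbutton s",s,S((133,154)),.038),("redfoot s",s,S((137,190)),.022),("plate t",t,T((395,110)),.092),("plate t2",t,T((406,205)),.092),("plate s",s,S((372,110)),.092)]:
    print(n,(local(g,ray(c,*p,z))*1e3).round(1))
np.save("g.npy",g)
E
```

```text
[ 0.51412397 -0.13119895] 8.795354787194974 [-0.2 -1.1  1.3 -0.9  1.2  0.6 -0.2  0.1 -0.  -0.8 -1.6 -1.3]
ptr t [-32.6   2.5]
red t [-46.7  89.3]
ptr s [-30.7   1.4]
redbutton s [-43.4  89.7]
redfoot s [-44.1  86.9]
plate t [29.5 -0.7]
plate t2 [-11.9   2. ]
plate s [13.9 -0.4]
```

The pointer is at about +1.5 mm along the gauge and red is at about +88 mm. The gauge yaw is 8.8°. I'll straddle the plate with the fingers and grip it, then slide it. First step is to move above it.

```bash
python3 -m inch '[[3,3.8,0,-1,8.7],[5.5,7,0,-2,8.7],[8,10,0,-3,8.7],[10.5,13.2,0,-4,8.7],[13,16.4,0,-4.7,8.7],[15.5,19.5,0,-4.7,8.7],[18,22.6,0,-4.7,8.7],[20.5,25.8,0,-4.7,8.7],[23,29,0,-4.7,8.7],[25,31.5,0,-4.7,8.7]]'; python3 -m inch '[[2.5,3.1,0,0,8.7],[5,6.3,0,0,8.7],[7.5,9.4,0,0,8.7],[10,12.5,0,0,8.7],[12,15,0,0,8.7],[13,16.3,0,0,8.7],[13,16.3,0,0,8.7],[13,16.3,0,0,8.7],[13,16.3,0,0,8.7]]'
python3 - <<'E'
from h import *
from rig import readout
g=np.load("g.npy");s=readout.read_state();R=s["tcp_rot"]
w=world(g,[[.012,.001,.055]])[0]
print(s["time_s"],s["position"],"need cm",(w-s["position"])*100,"yaw off",np.degrees(g[2])-np.degrees(np.arctan2(R[0,1],-R[1,1])))
E
```

```text
time_s: 1.03
position: [0.397, -0.2899, 0.2226]
tcp_rot: [[0.988, 0.154, 0.0], [0.154, -0.988, 0.001], [0.0, -0.001, -1.0]]
force: [-0.2, -0.2, 0.1]
opening: 0.999
grasp_force: 0.0
time_s: 1.78
position: [0.5254, -0.1301, 0.2223]
tcp_rot: [[0.988, 0.153, -0.001], [0.153, -0.988, -0.0], [-0.001, -0.0, -1.0]]
force: [-0.4, 1.1, 0.8]
opening: 0.999
grasp_force: 0.0
1.7833 [ 0.52537308 -0.13011899  0.2223113 ] need cm [  0.04568751   0.17431478 -16.73112984] yaw off -0.008816865877394164
```

```bash
python3 -m inch '[[0,0.2,-3,0,8.7],[0,0.2,-6,0,8.7],[0,0.2,-9,0,8.7],[0,0.2,-11.5,0,8.7],[0,0.2,-14,0,8.7],[0,0.2,-15.5,0,8.7],[0,0.2,-16.5,0,8.7],[0,0.2,-16.5,0,8.7]]' && python3 -m inch '[[0,0,0,0,5],[0,0,0,0,3],[0,0,0,0,2],[0,0,0,0,1],[0,0,0,0,0.8],[0,0,0,0,0.8],[0,0,0,0,0.8],[0,0,0,0,0.8],[0,0,0,0,0.8],[0,0,0,0,0.8]]'
```

```text
time_s: 2.45
position: [0.5242, -0.1284, 0.0557]
tcp_rot: [[0.989, 0.151, -0.004], [0.151, -0.989, 0.002], [-0.004, -0.002, -1.0]]
force: [-0.6, 0.2, -0.1]
opening: 1.001
grasp_force: 0.0
time_s: 3.28
position: [0.526, -0.1276, 0.0575]
tcp_rot: [[0.988, 0.153, -0.0], [0.153, -0.988, 0.0], [-0.0, -0.0, -1.0]]
force: [0.8, -1.5, 0.3]
opening: 0.326
grasp_force: 0.0
```

```bash
python3 -m inch '[[0,0,0,0,0.8],[0,0,0,0,0.8],[0,0,0,0,0.8],[0,0,0,0,0.8],[0,0,0,0,0.8],[0,0,0,0,0.8]]'
```

```text
time_s: 3.78
position: [0.5261, -0.1282, 0.0575]
tcp_rot: [[0.988, 0.154, 0.0], [0.154, -0.988, -0.001], [0.0, 0.001, -1.0]]
force: [-1.0, -3.5, -2.2]
opening: 0.158
grasp_force: 30.0
```

The plate is gripped (opening 0.158 = 13.7 mm). I'll slide it 75 mm along gauge +y, then look again.

```bash
python3 -m inch '[[-0.12,0.8,0,0,0.8],[-0.25,1.6,0,0,0.8],[-0.39,2.5,0,0,0.8],[-0.53,3.4,0,0,0.8],[-0.67,4.3,0,0,0.8],[-0.8,5.2,0,0,0.8],[-0.94,6.1,0,0,0.8],[-1.05,6.8,0,0,0.8],[-1.15,7.4,0,0,0.8],[-1.15,7.4,0,0,0.8]]'; python3 -m inch '[[0,0,0,0,0.8],[0,0,0,0,0.8],[0,0,0,0,0.8]]'
python3 - <<'E'
from h import *
from rig import readout
import cv2
g=np.load("g.npy");print(local(g,readout.read_state()["position"])*1e3)
s=cams.capture("side")["image"];t=cams.capture("top")["image"];cv2.imwrite("pics/s1.png",s);cv2.imwrite("pics/t1.png",t)
cv2.imwrite("pics/c3.png",cv2.resize(s[185:265,180:290],None,fx=7,fy=7,interpolation=cv2.INTER_CUBIC))
E
```

```text
time_s: 4.62
position: [0.514, -0.0528, 0.0575]
tcp_rot: [[0.988, 0.154, -0.001], [0.154, -0.988, 0.0], [-0.001, -0.0, -1.0]]
force: [-0.0, -0.4, -0.3]
opening: 0.156
grasp_force: 30.0
time_s: 4.87
position: [0.5141, -0.0529, 0.0575]
tcp_rot: [[0.988, 0.153, -0.001], [0.153, -0.988, 0.001], [-0.001, -0.002, -1.0]]
force: [-0.0, 5.1, -0.2]
opening: 0.161
grasp_force: 30.0
[11.90930382 77.40500891]
```

View pics/c3.png

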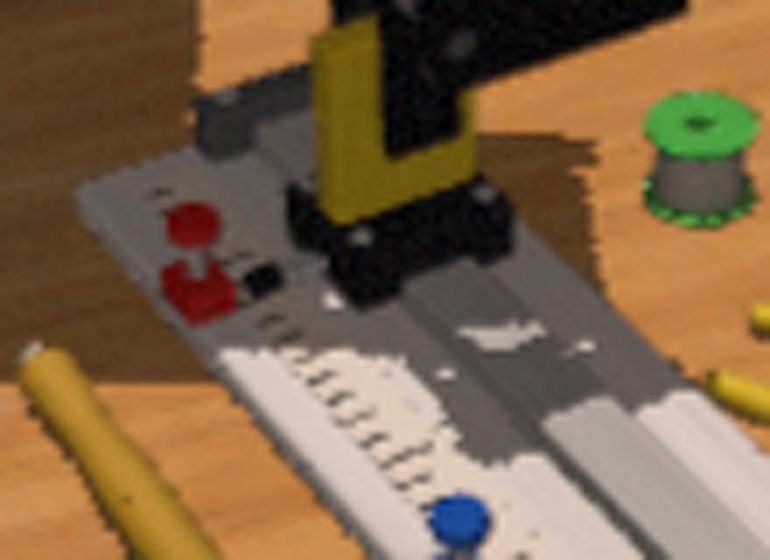

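The side crop shows the red foot centred at about (200,290), its button at (193,225), and the black pointer tip at (262,280), just short of the flag. I'll fit the foot and the tip more precisely.

```bash
python3 - <<'E'
from h import *
import cv2
g=np.load("g.npy");ims={"t0":("top","top0"),"s0":("side","side0"),"t1":("top","t1"),"s1":("side","s1")}
cal={n:cams.capture(n) for n in("top","side")}
def fitred(c,im):
    hsv=cv2.cvtColor(im,cv2.COLOR_BGR2HSV);m=((hsv[...,0]<6)|(hsv[...,0]>172))&(hsv[...,1]>150)&(hsv[...,2]>50)
    n,l,st,ce=cv2.connectedComponentsWithStats(m.astype(np.uint8)); 
    return [(st[i,4],ce[i].round(2)) for i in range(1,n) if st[i,4]>8]
for k,(n,f) in ims.items():
    c=cal[n];im=cv2.imread(f"pics/{f}.png")
    for a,ce in fitred(c,im):
        q=[(z,(local(g,ray(c,*ce,z))*1e3).round(1).tolist()) for z in(.018,.025,.039)]
        if abs(q[0][1][0]+46)<40: print(k,"red",a,ce,q)
    # dark tip: search box near the expected tip
    y0=.0015 if "0" in k else .078
    P=proj(c,world(g,[[-.033,y0,.021]]))[0];gr=im.max(2).astype(float)
    x,y=P.round().astype(int);w=gr[y-4:y+5,x-4:x+5];wt=np.clip(np.median(w)*.6-w,0,None);yy,xx=np.mgrid[y-4:y+5,x-4:x+5]
    ce=[(wt*xx).sum()/wt.sum(),(wt*yy).sum()/wt.sum()];print(k,"tip",ce,(local(g,ray(c,*ce,.021))*1e3).round(1)); 
    if k in("s0","s1"):print(w.astype(int))
E
```

```text
t0 red 42 [233.98 220.05] [(0.018, [-46.5, 89.5]), (0.025, [-46.8, 89.4]), (0.039, [-47.5, 89.2])]
t0 tip [np.float64(270.180412371134), np.float64(206.89690721649484)] [-31.1   1.7]
s0 red 36 [207.11 216.5 ] [(0.018, [-32.3, 115.7]), (0.025, [-36.2, 106.8]), (0.039, [-44.1, 89.2])]
s0 red 58 [207.67 226.24] [(0.018, [-45.7, 86.4]), (0.025, [-49.4, 77.9]), (0.039, [-56.9, 61.0])]
s0 tip [np.float64(237.1790272507761), np.float64(246.87461193515006)] [-29.2  -0.8]
[[195 182 178 204 206 203 191 182 163]
 [135 148 177 198 193 167  92  75 119]
 [208 205 191 138  88  28  26  25  54]
 [206 202 170  82  20  25  26  22  23]
 [194 168 107  82  38  22  19  19  21]
 [142 109 163 181  86  17  24  28  42]
 [189 173 200 178  81  57  52  54  58]
 [201 190 173 169  89  72  50  87 123]
 [200 203 187 137 126 145 106 159 206]]
t1 tip [np.float64(239.33333333333334), np.float64(213.26666666666668)] [-33.4  74.6]
s1 red 37 [207.05 216.57] [(0.018, [-32.5, 115.5]), (0.025, [-36.4, 106.7]), (0.039, [-44.3, 89.0])]
s1 red 66 [208.05 226.15] [(0.018, [-44.9, 86.2]), (0.025, [-48.7, 77.8]), (0.039, [-56.2, 60.8])]
s1 tip [np.float64(217.07479674796747), np.float64(224.4959349593496)] [-29.3  78.1]
[[100 100  86  67  75  92 102  97  98]
 [ 68  66  84 104 101  96  90  65  69]
 [ 90  96 105 101  84  43  13  13  33]
 [ 90  92 102  83  15  16   7  17  13]
 [ 94  93  86  53  22  12  17   9  18]
 [105 110 104  84  53  16  18  37  56]
 [104 104 100  91  83  40  55  83 105]
 [ 99  99  90  65  71  85 103 103 103]
 [ 97  99  97  95 103 104 102  99  99]]
```

Red is at about 87.4 mm and the pointer at about 78, so roughly 9.5 mm remains. I'll move 7 mm and compare again from close range.

```bash
python3 -m inch '[[-0.03,0.2,0,0,0.8],[-0.07,0.45,0,0,0.8],[-0.1,0.69,0,0,0.8],[-0.1,0.69,0,0,0.8],[-0.1,0.69,0,0,0.8],[-0.1,0.69,0,0,0.8]]'
python3 - <<'E'
from h import *
from rig import readout
import cv2
g=np.load("g.npy");print(local(g,readout.read_state()["position"])*1e3)
def avg(n):
    L=[cams.capture(n) for _ in range(6)];c=L[0];c["image"]=np.mean([i["image"] for i in L],0).astype(np.uint8);return c
out=[]
for n in("side","top"):
    c=avg(n);im=c["image"];cv2.imwrite(f"pics/{n}2.png",im)
    # orthographic-like rectification in gauge frame at z=21mm: 10 px/mm; u=y (70..110), v=x
    ys=(110,60);xs=(-20,-66)
    src=np.float32(proj(c,world(g,[[xs[0]/1e3,ys[0]/1e3,.021],[xs[0]/1e3,ys[1]/1e3,.021],[xs[1]/1e3,ys[1]/1e3,.021],[xs[1]/1e3,ys[0]/1e3,.021]])))
    H=cv2.getPerspectiveTransform(src,np.float32([[0,0],[400,0],[400,368],[0,368]]))
    r=np.clip(cv2.warpPerspective(im,H,(400,368),flags=cv2.INTER_CUBIC).astype(float)*1.6,0,255).astype(np.uint8)
    for y in range(60,111,10): cv2.line(r,((110-y)*8,0),((110-y)*8,8),(0,255,0),1)
    out.append(r)
cv2.imwrite("pics/rect.png",np.hstack(out))
E
```

```text
time_s: 5.57
position: [0.5133, -0.048, 0.0575]
tcp_rot: [[0.988, 0.154, -0.001], [0.154, -0.988, -0.002], [-0.001, 0.001, -1.0]]
force: [-2.3, -5.1, -0.6]
opening: 0.157
grasp_force: 30.0
[11.92520449 82.3177894 ]
```

View pics/rect.png

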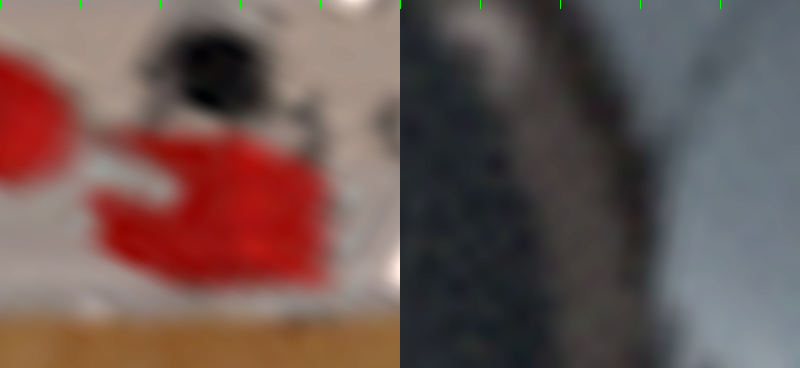

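The rectified side view shows the tip at about u=220, so y≈82.5, matching the TCP. The top view is blocked by the gripper. I'll fit the foot box silhouette in the side view.

```bash
python3 - <<'E'
from h import *
import cv2
g=np.load("g.npy");c=cams.capture("side")
K=8
def red(im):
    big=cv2.resize(im.astype(np.float32),None,fx=K,fy=K,interpolation=cv2.INTER_CUBIC)
    return (big[...,2]-np.maximum(big[...,0],big[...,1])>.5*40)
def fit(c,im,win,dz,pts):
    x0,y0,x1,y1=win;m=red(im[y0:y1,x0:x1]);best=[]
    for x in np.arange(-49,-41,.5):
        for y in np.arange(83,93,.5):
            P=proj(c,world(g,[[(x+a)/1e3,(y+b)/1e3,z] for a,b,z in pts]));q=((P-[x0,y0]+.5)*K-.5)
            h=np.zeros(m.shape,np.uint8);cv2.fillConvexPoly(h,cv2.convexHull(np.float32(q)).round().astype(np.int32),1)
            h=h>0;best.append(((h&m).sum()/(h|m).sum(),x,y))
    return sorted(best)[-4:]
box=[(a,b,z) for a in(-8,8) for b in(-10,10) for z in(.012,.022)]
for f in("side2","side0"):
    im=cv2.imread(f"pics/{f}.png");print(f,fit(c,im,(195,221,222,240),0,box))
im=cv2.imread("pics/top0.png");print("top0",fit(cams.capture("top"),im,(225,210,245,232),0,box))
# tip: dark blob at z 21 in side1/2 and top0
for f,n,win in(("side0","side",(230,241,245,253)),("side2","side",(210,215,224,226)),("top0","top",(262,200,278,212))):
    a,b,e,d=win;w=cv2.imread(f"pics/{f}.png")[b:d,a:e].max(2).astype(np.float32);W=cv2.resize(w,None,fx=K,fy=K,interpolation=cv2.INTER_CUBIC)
    mm=(W<.45*np.median(W)).astype(np.uint8);N,l,st,ce=cv2.connectedComponentsWithStats(mm)
    cc=c if n=="side" else cams.capture("top")
    for i in range(1,N):
        if st[i,4]>60:
            p=(ce[i]+.5)/K-.5+[a,b];print(f,"dark",st[i].tolist(),p.round(1),(local(g,ray(cc,*p,.021))*1e3).round(1))
E
```

```text
side2 [(np.float64(0.33042876103641294), np.float64(-44.5), np.float64(88.5)), (np.float64(0.3337187789084181), np.float64(-44.0), np.float64(88.0)), (np.float64(0.33480048647709504), np.float64(-44.0), np.float64(89.0)), (np.float64(0.33551374819102747), np.float64(-44.0), np.float64(88.5))]
side0 [(np.float64(0.2692875599852344), np.float64(-44.0), np.float64(88.5)), (np.float64(0.27010166358595195), np.float64(-44.0), np.float64(89.0)), (np.float64(0.2716846210995542), np.float64(-43.5), np.float64(89.0)), (np.float64(0.2721454410537056), np.float64(-43.5), np.float64(89.5))]
top0 [(np.float64(0.2673097251585624), np.float64(-49.0), np.float64(89.0)), (np.float64(0.26784419692875505), np.float64(-48.0), np.float64(88.5)), (np.float64(0.26956808440487967), np.float64(-49.0), np.float64(89.5)), (np.float64(0.2715861795600185), np.float64(-48.5), np.float64(89.0))]
side0 dark [92, 0, 28, 8, 169] [242.6 240.9] [-12.3   8.8]
side0 dark [35, 28, 66, 52, 1989] [237.6 247.2] [-29.  -2.]
side2 dark [80, 0, 32, 36, 957] [221.8 216.5] [-9.2 96.5]
side2 dark [32, 53, 41, 35, 1036] [216.  223.2] [-29.2  82.8]
top0 dark [0, 0, 17, 6, 83] [262.5 199.8] [-11.8  16.5]
top0 dark [59, 48, 21, 24, 380] [270.2 206.9] [-31.1   1.7]
```

```bash
python3 - <<'E'
from h import *
import cv2
g=np.load("g.npy");K=8
def fit(n,f,win,pts,free=True):
    c=cams.capture(n);im=cv2.imread(f"pics/{f}.png");x0,y0,x1,y1=win
    b=cv2.resize(im[y0:y1,x0:x1].astype(np.float32),None,fx=K,fy=K,interpolation=cv2.INTER_CUBIC)
    m=b[...,2]>2*np.maximum(b[...,0],b[...,1]);m=cv2.morphologyEx(m.astype(np.uint8),cv2.MORPH_CLOSE,np.ones((17,17)))>0;best=[]
    for x in np.arange(-50,-40,.5):
        for y in np.arange(82,94,.25):
            P=proj(c,world(g,[[(x+a)/1e3,(y+d)/1e3,z] for a,d,z in pts]));q=((P-[x0,y0]+.5)*K-.5)
            h=np.zeros(m.shape,np.uint8);cv2.fillConvexPoly(h,cv2.convexHull(np.float32(q)).round().astype(np.int32),1)
            h=h>0;best.append((round(float((h&m).sum()/(h|m).sum()),3),float(x),float(y)))
    print(n,f,sorted(best)[-3:])
box=[(a,b,z) for a in(-8,8) for b in(-10,10) for z in(.012,.022)]
fit("side","side2",(195,221,222,240),box);fit("side","side0",(195,221,222,240),box);fit("top","top0",(225,210,245,232),box)
# consistency: same method on stop plate top & gauge pose from blue/red-free corners: project model tip
for f,n,y in(("side2","side",82.3),("side0","side",1.1),("top0","top",1.1)):
    print(f,"model tip px",proj(cams.capture(n),world(g,[[-.036,y/1e3,.021],[-.030,y/1e3,.021]])).round(1).tolist())
E
```

```text
side side2 [(0.696, -43.5, 90.25), (0.697, -43.0, 90.5), (0.698, -43.0, 90.25)]
side side0 [(0.655, -42.5, 91.5), (0.657, -43.0, 91.25), (0.659, -43.0, 91.5)]
top top0 [(0.712, -46.0, 89.25), (0.712, -46.0, 90.5), (0.714, -46.0, 87.5)]
side2 model tip px [[213.0, 224.5], [215.7, 223.5]]
side0 model tip px [[233.4, 247.6], [236.3, 246.5]]
top0 model tip px [[270.8, 209.0], [270.4, 206.4]]
```

Side-view estimates leave about 5–6 mm. I'll advance 4 mm, release and back off so that the top camera can see the pointer and flag together.

```bash
python3 -m inch '[[-0.03,0.2,0,0,0.8],[-0.06,0.4,0,0,0.8],[-0.06,0.4,0,0,0.8],[-0.06,0.4,0,0,0.8],[-0.06,0.4,0,0,0.8],[-0.06,0.4,0,0,0.8]]'
python3 -c "
from h import *
from rig import readout
print(local(np.load('g.npy'),readout.read_state()['position'])*1e3)"
python3 -m inch '[[0,0,0,0,3],[0,0,0,0,4.5],[0,0,0,0,4.5],[0,0,0,0,4.5],[0,0,0,0,4.5],[0,0,0,0,4.5],[0,0,0,0,4.5]]'
python3 -m inch '[[0,0,3,0,4.5],[0,0,6,0,4.5],[0,0,10,0,4.5],[1,-3,12,0,4.5],[2,-7,12,0,4.5],[3,-11,12,0,4.5],[4,-15,12,0,4.5],[5,-19,12,0,4.5],[5,-21,12,0,4.5],[5,-21,12,0,4.5]]'
python3 - <<'E'
from h import *
import cv2
g=np.load("g.npy");out=[]
for n in("side","top"):
    L=[cams.capture(n) for _ in range(8)];c=L[0];im=np.mean([i["image"] for i in L],0).astype(np.uint8);cv2.imwrite(f"pics/{n}3.png",im)
    ys=(110,60);xs=(-20,-66)
    src=np.float32(proj(c,world(g,[[xs[0]/1e3,ys[0]/1e3,.021],[xs[0]/1e3,ys[1]/1e3,.021],[xs[1]/1e3,ys[1]/1e3,.021],[xs[1]/1e3,ys[0]/1e3,.021]])))
    H=cv2.getPerspectiveTransform(src,np.float32([[0,0],[400,0],[400,368],[0,368]]))
    r=cv2.warpPerspective(im,H,(400,368),flags=cv2.INTER_CUBIC)
    if r.mean()<110:r=cv2.convertScaleAbs(r,alpha=1.6)
    for y in range(60,111,10): cv2.line(r,((110-y)*8,0),((110-y)*8,8),(0,255,0),1)
    out.append(r)
cv2.imwrite("pics/rect3.png",np.hstack(out))
E
```

```text
time_s: 7.12
position: [0.5127, -0.0439, 0.0575]
tcp_rot: [[0.988, 0.154, -0.001], [0.154, -0.988, -0.001], [-0.001, 0.001, -1.0]]
force: [-2.8, -3.5, -0.3]
opening: 0.157
grasp_force: 30.0
[11.901826   86.50895837]
time_s: 7.7
position: [0.5131, -0.0427, 0.0576]
tcp_rot: [[0.988, 0.153, 0.0], [0.153, -0.988, 0.0], [0.0, 0.0, -1.0]]
force: [0.9, 0.1, 0.1]
opening: 0.503
grasp_force: 0.0
time_s: 8.53
position: [0.5638, -0.2584, 0.1775]
tcp_rot: [[0.989, 0.149, 0.002], [0.149, -0.989, -0.003], [0.002, 0.004, -1.0]]
force: [0.2, 1.3, 0.3]
opening: 0.515
grasp_force: 0.0
```

View pics/rect3.png

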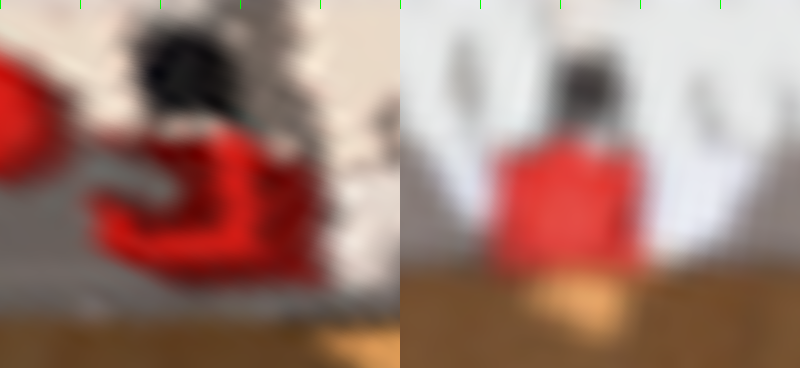

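The top view shows the tip at u≈186 and the flag foot centred at u≈170 (8 px/mm), about 2 mm short. I'll quantify that.

```bash
python3 - <<'E'
from h import *
from rig import readout
import cv2
g=np.load("g.npy");c=cams.capture("top");im=cv2.imread("pics/top3.png").astype(float)
def cen(w,z,x0,y0):
    yy,xx=np.mgrid[y0:y0+w.shape[0],x0:x0+w.shape[1]];return (local(g,ray(c,(w*xx).sum()/w.sum(),(w*yy).sum()/w.sum(),z))*1e3).round(2)
P=proj(c,world(g,[[-.046,.088,.018],[-.032,.0865,.021]])).round().astype(int)
x,y=P[0];s=im[y-6:y+7,x-7:x+8];r=s[...,2]-np.maximum(s[...,0],s[...,1]);r2=np.where(s[...,1]<.55*s[...,2],r,0)*(abs(s[...,1]-s[...,0])<35);print("red",cen(np.clip(r2-40,0,None),.02,x-7,y-6))
x,y=P[1];s=im[y-4:y+3,x-4:x+5];m=s.max(2)
for th in(110,140,170):print("tip",cen(np.clip(th-m,0,None),.021,x-4,y-4))
print(m.astype(int))
st=readout.read_state();print(st["time_s"],local(g,st["position"])*1e3,st["position"])
E
```

```text
red [-46.29  89.17]
tip [-31.45  86.8 ]
tip [-31.57  86.91]
tip [-31.84  86.74]
[[226 207 218 228 223 220 228 233 233]
 [231 218 204 199 177 172 213 231 233]
 [234 224 172 125 102 119 183 226 233]
 [234 228 161  88  66  86 151 215 233]
 [234 228 166  93  75  95 149 212 234]
 [233 229 171 113 113 138 156 198 227]
 [224 208 172 155 173 191 174 184 213]]
9.3833 [  29.67594141 -127.60060238] [ 0.56296181 -0.25276145  0.17755712]
```

About 2.3 mm short in the top view and slightly less in the side view. I'll re-grip, with the fingers self-centring, and inch forward about 2 mm.

```bash
python3 -m inch '[[-1,4,0,0,4.5],[-2,8,0,0,4.5],[-3,12,0,0,4.5],[-4,16,0,0,4.5],[-5,19.5,0,0,4.5],[-5,21,0,0,4.5],[-5,21,0,0,4.5],[-5,21,0,0,4.5],[-5,21,-1,0,4.5],[-5,21,-2,0,4.5]]'
python3 -m inch '[[0,0,-3,0,4.5],[0,0,-6,0,4.5],[0,0,-8,0,4.5],[0,0,-9.5,0,4.5],[0,0,-10,0,4.5],[0,0,-10,0,4.5],[0,0,-10,0,4.5]]'
python3 -m inch '[[0,0,0,0,0.8],[0,0,0,0,0.8],[0,0,0,0,0.8],[0,0,0,0,0.8],[0,0,0,0,0.8],[0,0,0,0,0.8],[0,0,0,0,0.8],[0,0,0,0,0.8],[0,0,0,0,0.8],[0,0,0,0,0.8]]'
cat > l.py <<'E'
from h import *
from rig import readout,cams
g=np.load('g.npy');r=[]
for _ in range(5): cams.capture("side");r.append(local(g,readout.read_state()['position'])*1e3)
print(np.mean(r,0),np.std(r,0))
E
python3 l.py
```

```text
time_s: 10.22
position: [0.5142, -0.0443, 0.1574]
tcp_rot: [[0.988, 0.152, 0.003], [0.152, -0.988, -0.001], [0.002, 0.002, -1.0]]
force: [0.2, -0.5, -0.7]
opening: 0.517
grasp_force: 0.0
time_s: 10.8
position: [0.513, -0.0436, 0.0571]
tcp_rot: [[0.988, 0.152, -0.001], [0.152, -0.988, 0.0], [-0.001, -0.0, -1.0]]
force: [0.1, -0.5, -1.1]
opening: 0.518
grasp_force: 0.0
time_s: 11.63
position: [0.5133, -0.0432, 0.058]
tcp_rot: [[0.988, 0.154, 0.001], [0.154, -0.988, -0.001], [0.001, 0.001, -1.0]]
force: [-1.5, -2.9, 4.7]
opening: 0.158
grasp_force: 30.0
[12.61177976 87.09766246] [0.0119996  0.00659417]
```

```bash
python3 -m inch '[[-0.01,0.07,0,0,0.8],[-0.02,0.14,0,0,0.8],[-0.02,0.14,0,0,0.8],[-0.02,0.14,0,0,0.8],[-0.02,0.14,0,0,0.8]]'; python3 l.py
```

```text
time_s: 12.3
position: [0.5131, -0.0423, 0.058]
tcp_rot: [[0.988, 0.154, 0.001], [0.154, -0.988, -0.001], [0.001, 0.002, -1.0]]
force: [-1.2, -4.3, 5.1]
opening: 0.16
grasp_force: 30.0
[12.62562855 88.04061896] [0.01606852 0.0105086 ]
```

Another 0.5 mm, then release, retreat and check.

```bash
python3 -m inch '[[-0.01,0.05,0,0,0.8],[-0.01,0.05,0,0,0.8],[-0.01,0.05,0,0,0.8]]'; python3 l.py
python3 -m inch '[[0,0,0,0,3],[0,0,0,0,4.5],[0,0,0,0,4.5],[0,0,0,0,4.5],[0,0,0,0,4.5],[0,0,0,0,4.5],[0,0,0,0,4.5]]'
python3 -m inch '[[0,0,3,0,4.5],[0,0,6,0,4.5],[0,0,10,0,4.5],[1,-3,12,0,4.5],[2,-7,12,0,4.5],[3,-11,12,0,4.5],[4,-15,12,0,4.5],[5,-19,12,0,4.5],[5,-21,12,0,4.5],[5,-21,12,0,4.5]]'
python3 - <<'E'
from h import *
import cv2
g=np.load("g.npy");out=[]
for n in("side","top"):
    L=[cams.capture(n) for _ in range(8)];c=L[0];im=np.mean([i["image"] for i in L],0);cv2.imwrite(f"pics/{n}4.png",im)
    if n=="top":
        P=proj(c,world(g,[[-.032,.0885,.021]])).round().astype(int)[0];x,y=P;m=im[y-4:y+3,x-4:x+5].max(2);yy,xx=np.mgrid[y-4:y+3,x-4:x+5]
        for th in(110,140):
            w=np.clip(th-m,0,None);print("tip",local(g,ray(c,(w*xx).sum()/w.sum(),(w*yy).sum()/w.sum(),.021))*1e3)
    src=np.float32(proj(c,world(g,[[-.02,.11,.021],[-.02,.06,.021],[-.066,.06,.021],[-.066,.11,.021]])))
    H=cv2.getPerspectiveTransform(src,np.float32([[0,0],[400,0],[400,368],[0,368]]))
    out.append(cv2.warpPerspective(im.astype(np.uint8),H,(400,368),flags=cv2.INTER_CUBIC))
cv2.imwrite("pics/rect4.png",np.hstack(out))
E
```

```text
time_s: 12.8
position: [0.5131, -0.0419, 0.058]
tcp_rot: [[0.988, 0.154, 0.001], [0.154, -0.988, -0.002], [0.001, 0.002, -1.0]]
force: [-1.8, -3.8, 4.5]
opening: 0.16
grasp_force: 30.0
[12.6335568  88.44366245] [0.01523862 0.01076206]
time_s: 13.63
position: [0.5125, -0.0407, 0.0574]
tcp_rot: [[0.988, 0.153, -0.0], [0.153, -0.988, 0.0], [-0.0, -0.0, -1.0]]
force: [-0.1, -0.7, -0.0]
opening: 0.5
grasp_force: 0.0
time_s: 14.47
position: [0.5635, -0.2565, 0.1775]
tcp_rot: [[0.989, 0.148, 0.002], [0.148, -0.989, -0.003], [0.002, 0.004, -1.0]]
force: [0.4, 0.2, 0.1]
opening: 0.512
grasp_force: 0.0
tip [-31.87022293  89.28992516]
tip [-31.7294805  89.1946979][ WARN:0@1.946] global loadsave.cpp:1063 imwrite_ Unsupported depth image for selected encoder is fallbacked to CV_8U.
```

View pics/rect4.png

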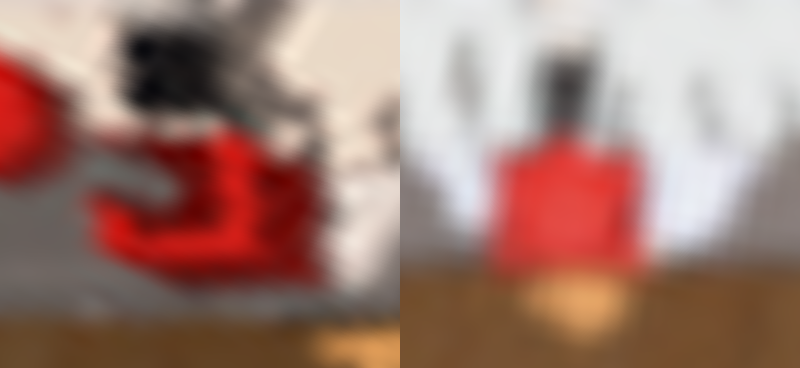

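The pointer at u≈567 in the top view lines up with the centre of the red foot at u≈569. That is 89.2 mm against 89.2 mm by centroid, so I'm handing in.

```bash
python3 -c "
from rig import bot
print(bot.hand_in())"
```

```text
the job is handed in; nothing more can be done
None
```

I slid the yellow stop until its pointer lined up with the red flag: the last top-camera measurement put both at 89.2 mm along the gauge. The gripper was clear, and I handed the job in at about 15 s; it returned no verdict.

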